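# Find the carbide block by its weight

### The arm

A 6-joint arm with a two-finger parallel gripper is mounted at the origin on the work surface. World frame = base frame: x ahead of the robot, y to its left, z up, the work surface at z = 0. Lengths are in m, angles in degrees, forces in N, time in s.
With the tool pointing down it reaches from about 0.35 to 0.875 m from the base axis. Payload 4.2 kg.
Tool frame: the origin (TCP) lies on the front face of the gripper's body, between the roots of the fingers; the fingertips stand 70 mm ahead of it and the grasp point (between the pads) lies 51 mm ahead of it; x points along the fingers, y is the direction in which the jaws open and shut, and the axes are right-handed (so a half turn about x gives the same grasp; the last joint's range is limited). The gripper opens to 87 mm and grips with 3 to 60 N. Pads are 19 mm wide; open, the fingers measure 117 mm over their backs; the gripper's body (75 mm by 190 mm) begins 51 mm behind the grasp point.
Start: joints at [88.098, 22.042, 0.453, 0, -68.411, -14.817], TCP at [0.18, 0.599, 0.292] pointing down, gripper open.
Joint ranges: [-179.83, 179.83], [-69.29, 118.12], [-61.27, 80.66], [-181.25, 117.63], [-171.15, -9.14], [-177.46, 177.46]. Speed limits (degrees/s): [159.86, 159.86, 180, 180, 180, 180].

### API

Orientations are given as a 3x3 rotation matrix whose columns are the frame's x, y, z axes.
In Python, from station import r, viewer, spotter gives the robot as it stands.
- The arm moves only by the tool move_arm, never from a script. Its argument "series" is a list that holds one entry, the list of rows, each a list of 7 numbers: the turn, a rotation vector about the world's x, y, z scaled (see below), then the shift along the world's x, y, z scaled (see below), then the opening, from 0 (shut) to 1 (fully open). A call has 1 to 20 rows; each row shifts and turns the pose as measured when the row begins; what a row does not reach is not made up. The controller multiplies each number of a shift by 60 mm and each number of a turn by 8 degrees. A row lasts 1/8 s, in which the tool goes at most 62.5 mm and 10.7 degrees, less where a joint would pass 70% of its speed; a pose out of reach is approached as far as the arm can. A call with a number of a shift or a turn outside -1 to 1 is refused whole. A call with a gripper value outside its range is refused whole. The fingers move at their own pace and stop on an object; the grip force is fixed at half the most. Time passes only in rows, so rows that do not move let the fingers close. It gives the time, the measured TCP pose, the force and the opening at its end, in the units of the state.
- r.sense(): the state, without advancing time (a new reading comes with each control period).
- viewer.capture(name): name is "scene" or "side" or "wrist"; returns (picture, depth): 420x560x3 uint8, red, green, blue; 420x560 float32, m along the optical axis (not along the pixel's ray), 0 where there is no reading.
- viewer.camera_params(name): a dict with "mtx" (3x3 intrinsics, pixels), "dist_coeffs" ([k1, k2, p1, p2, k3] as OpenCV has them; the pictures are not rectified), "pose" (4x4, takes a point from camera to world coordinates). Camera axes: x right, y down, z forward; pixel columns grow to the right and rows downward; lengths in m; the calibration is good to about 2 mm. A picture is of the moment at which its call begins: read the wrist's pose just before it. camera_params takes no time and is no camera call; for the wrist camera it gives the pose at the moment of the call.
- r.finish_job(): hands the job in, once; it reports no verdict.
Trained networks look in the newest picture that a camera, given by its name, has taken for a name from the list of things; names that differ only in an ending like _2 or _b are one class to them, and where a whole thing is asked for, a point or a joint stands for the part that bears it (a point fixed in the world has none). Each returns a list of dicts, best first, with "conf" (0 to 1); they miss things now and then, are a little off and sometimes report something else, mostly with a low value. They report only what shows in the picture. A call takes as long as a camera call.
- spotter.find_in(camera, name): "centre" ([column, row] in pixels, amid what is visible of it).
- spotter.trace(camera, name): "mask" (420x560 bool, what is visible of it) and "centre" ([column, row] in pixels, amid what is visible of it).
The state is a dict: "time_s": time; "joints": joint angles; "joint_velocities": joint speeds; "effort": joint torques, N m; "tcp_pos": TCP position; "ee_rot": TCP orientation; "wrist_force": force on the tool from outside, world axes, zero at the start; "moment": the same for the moment, N m; "gripper_width": opening from 0.0 (shut) to 1.0 (fully open).
Only numpy, scipy, OpenCV 4.12 (cv2) and the standard library are available. Lean on these libraries where they do the work, as an engineer would, in place of code of your own. Each camera call takes 0.05 s, during which the arm holds its last target.

### The job

Three blocks that look exactly alike lie in the sloping seats of the walnut rack: two are steel, one is carbide and nearly twice as heavy. Find the carbide one by feeling their weights and set it down gently on the pink granite plate, without dropping it; the two steel blocks must end up in seats of the rack, one to a seat. Leave the other things on the table where they are.

Things in the scene. Friction and masses are not known exactly. Their poses are not given: they have to be found in the camera images.
- rack: fixed walnut rack, base board 110 x 300 x 14 mm with three sloping seats 90 mm apart along y. At the start each seat holds one plain bright metal block 80 x 30 x 24 mm, centred, underside on the slope (steel 0.36 to 0.42 kg, carbide 0.67 to 0.77 kg; which seat has the carbide varies). Blocks' tops reach 76 mm above the table. Origin: centre of the board's underside; z up
- seat_1: first seat of the rack (rack y = -90 mm), a surface sloping 30 degrees. Origin: middle of the slope, under the middle of its block's underside; x along the block (80 mm), y up the slope (30 mm), z out of the slope (24 mm), so z leans 30 degrees from vertical to the rack's -y side. Two 10 mm high ledges at y = -15 mm stop the block; between them the middle 36 mm of its length is free for a finger
- seat_2: middle seat of the rack (rack y = 0 mm), a surface sloping 30 degrees. Origin: middle of the slope, under the middle of its block's underside; x along the block (80 mm), y up the slope (30 mm), z out of the slope (24 mm), so z leans 30 degrees from vertical to the rack's -y side. Two 10 mm high ledges at y = -15 mm stop the block; between them the middle 36 mm of its length is free for a finger
- seat_3: third seat of the rack (rack y = +90 mm), a surface sloping 30 degrees. Origin: middle of the slope, under the middle of its block's underside; x along the block (80 mm), y up the slope (30 mm), z out of the slope (24 mm), so z leans 30 degrees from vertical to the rack's -y side. Two 10 mm high ledges at y = -15 mm stop the block; between them the middle 36 mm of its length is free for a finger
- granite: fixed pink granite plate 300 (x) x 220 (y) x 50 mm high; origin at the centre of its underside, so its top is at z = 50 mm. A grey cast-iron angle plate 100 mm wide and 100 mm tall is fixed on it, at its end nearer the robot, from x = -140 to x = -64 mm; the rest of the top is bare
- sine_bar: bystander: nickel-plated sine bar 130 (x) x 25 x 30 mm high on two rolls, loose on the table on the robot's side of the rack; origin under its centre
- toolmakers_button: bystander: squat round steel button, 36 mm across, 22 mm high, loose on the table between rack and granite plate; origin under its centre
- vee_block: bystander: dark iron vee block 60 x 50 x 42 mm, loose on the table by the rack; origin under its centre
- parallel: bystander: dark steel bar 150 (x) x 12 x 30 mm high, loose on the table by the rack; origin under its centre
- try_square: bystander: steel try square lying flat, stock 75 (x) x 20 x 16 mm with a thin blade reaching 100 mm along y, loose on the table between rack and granite plate, on the far side; origin under the stock's centre

How it is judged:
By the outcome, as a careful person would: the job done as asked, in the order asked, and still so for the second after the job is handed in, with the robot touching nothing.
It also fails if it takes over 64 s, if anything falls off the work surface, if the arm or the gripper's body presses on something with over 40 N, if the wrist force passes 120 N, or if a joint passes its speed limit or range.

## Working session

There is one attempt and no reset: what is moved stays moved. The work goes in short steps, Python scripts to look and compute and a tool call to move; the robot and the scene stay as the last step left them, time stands still between calls to the robot, and variables do not carry over. Pictures are saved under pics/ and viewed, and the job is handed in when it is done.

Besides the shell and the picture viewer there is one more tool, called after "Call:" as name(argument=value, ...), one argument or row to a line, values as JSON. move_arm: Moves the arm, as the interface text tells. Its arguments: {"type":"object","properties":{"series":{"type":"array","items":{"type":"array","items":{"type":"array","items":{"type":"number","minimum":-1,"maximum":1}}}}},"required":["series"]}

```bash
ls; mkdir -p pics; python3 - <<'E'
from station import r, viewer, spotter
import cv2, json
print(r.sense())
for n in ["scene","side","wrist"]:
    p=viewer.camera_params(n); print(n,p)
    im,d=viewer.capture(n)
    cv2.imwrite(f"pics/{n}0.png",im[:,:,::-1])
    import numpy as np; np.save(f"pics/{n}0.npy",d)
E
```

```text
pics
{'time_s': 0.0, 'joints': array([ 8.81007251e+01,  2.20907414e+01,  3.79709265e-01, -3.06544969e-02,
       -6.84127969e+01, -1.48139084e+01]), 'joint_velocities': array([-0.10392121, -0.15462854,  0.01607421,  0.07715895,  0.06450446,
       -0.04788449]), 'effort': array([ 1.36127313e-03, -3.90663528e+01,  1.87402600e+01,  4.21996862e+00,
        1.09625916e-02, -1.92436901e-04]), 'tcp_pos': array([0.17960524, 0.59815531, 0.29115487]), 'ee_rot': array([[-5.68848140e-04, -2.87769307e-01, -9.57699589e-01],
       [-2.14349649e-03, -9.57697193e-01,  2.87769860e-01],
       [-9.99997541e-01,  2.21652306e-03, -7.20482326e-05]]), 'wrist_force': array([-0.70958762, -0.34196103,  0.36946895]), 'moment': array([ 0.0279143 , -0.0236066 , -0.00448515]), 'gripper_width': 0.9967724765701702}
scene {'mtx': array([[518.7035608 ,   0.        , 282.6788047 ],
       [  0.        , 518.7035608 , 212.69503574],
       [  0.        ,   0.        ,   1.        ]]), 'dist_coeffs': array([-0.11594878,  0.        ,  0.        ,  0.        ,  0.        ]), 'pose': array([[-0.6331571 ,  0.60995043, -0.
[... 531 characters left out ...]
5],
       [-0.68182269, -0.52031631,  0.51418747, -0.50015856],
       [-0.00244191, -0.70128243, -0.71287937,  0.76593382],
       [ 0.        ,  0.        ,  0.        ,  1.        ]])}
wrist {'mtx': array([[349.7451523 ,   0.        , 276.46415694],
       [  0.        , 349.7451523 , 208.02887468],
       [  0.        ,   0.        ,   1.        ]]), 'dist_coeffs': array([-0.08469347,  0.        ,  0.        ,  0.        ,  0.        ]), 'pose': array([[-0.28761289, -0.91644479, -0.27822253,  0.25676129],
       [-0.9577416 ,  0.27616039,  0.08041435,  0.57637471],
       [ 0.00313873,  0.2895935 , -0.95714458,  0.38450333],
       [ 0.        ,  0.        ,  0.        ,  1.        ]])}
```

View pics/scene0.png

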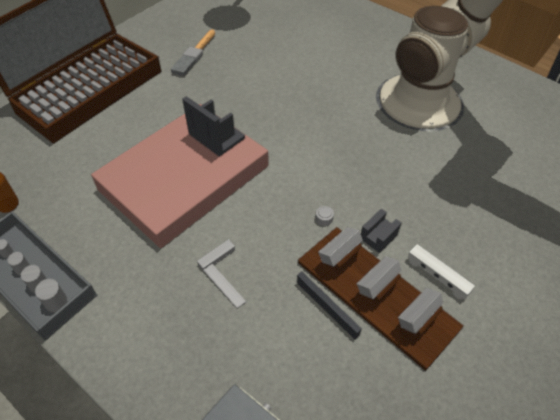

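View pics/side0.png

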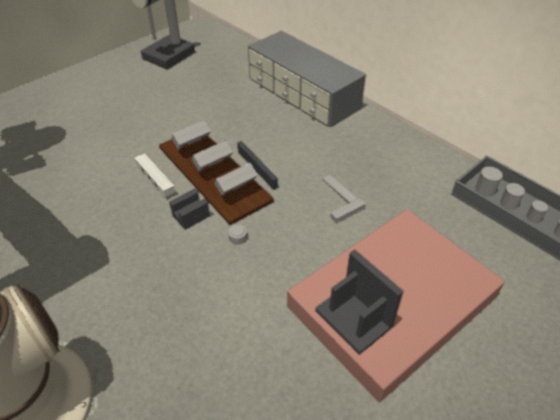

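View pics/wrist0.png

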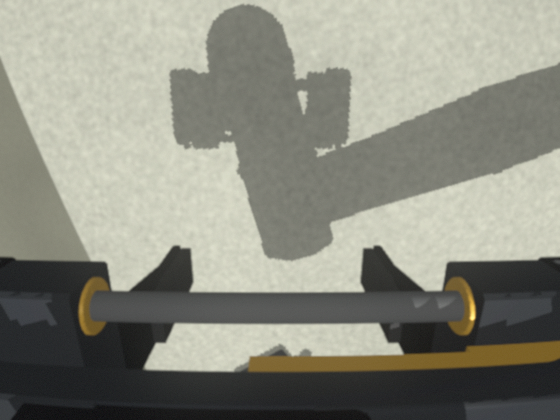

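Scene view: rack with three blocks around (340,250), (378,280) and (420,310), with the vee block, sine bar, button and parallel close by. The granite plate is around (180,175). In the side view the rack is around (215,180) and the granite around (395,300). The wrist camera sees only bare table so far. Next I'll measure from the depth in both views.

```bash
cat > h.py <<'E'
import numpy as np, cv2
def cloud(p,d):
    h,w=d.shape
    u,v=np.meshgrid(np.arange(w),np.arange(h))
    n=cv2.undistortPoints(np.stack([u,v],-1).reshape(-1,1,2).astype(float),p['mtx'],p['dist_coeffs']).reshape(h,w,2)
    X=np.stack([n[...,0]*d,n[...,1]*d,d],-1)
    W=X@p['pose'][:3,:3].T+p['pose'][:3,3]
    W[d<=0]=np.nan
    return W
E
python3 - <<'E'
from station import r, viewer, spotter
from h import *
for n in ["scene","side"]:
    d=np.load(f"pics/{n}0.npy"); p=viewer.camera_params(n)
    W=cloud(p,d); np.save(f"pics/{n}W.npy",W)
    for t in ["rack","granite","sine_bar","toolmakers_button","vee_block","parallel","try_square","seat_1"]:
        for q in spotter.trace(n,t)[:3]:
            m=q['mask']&np.isfinite(W[...,0])
            P=W[m]
            print(n,t,round(q['conf'],2),np.round(q['centre']),m.sum(),np.round(np.median(P,0),3),np.round(np.percentile(P,3,axis=0),3),np.round(np.percentile(P,97,axis=0),3))
            if q['conf']>.4: np.save(f"pics/{n}_{t}.npy",m)
# top-down height map
im=np.zeros((600,800),np.float32)
for n in ["scene","side"]:
    W=np.load(f"pics/{n}W.npy").reshape(-1,3); W=W[np.isfinite(W[:,0])]
    c=((W[:,1]+0.6)*700).astype(int); rr=((0.95-W[:,0])*700).astype(int)
    k=(c>=0)&(c<800)&(rr>=0)&(rr<600)&(W[:,2]<0.2)
    np.maximum.at(im,(rr[k],c[k]),np.clip(W[k,2],0.0,0.2)*1200+15)
cv2.imwrite("pics/top.png",cv2.applyColorMap(np.clip(im,0,255).astype(np.uint8),cv2.COLORMAP_JET))
print(r.sense()['time_s'])
E
```

```text
scene rack 0.63 [381. 303.] 6935 [0.544 0.235 0.014] [0.474 0.071 0.006] [0.586 0.355 0.054]
scene rack 0.56 [429. 316.] 155 [0.535 0.317 0.054] [0.507 0.312 0.049] [0.565 0.322 0.057]
scene granite 0.91 [180. 172.] 13687 [ 0.567 -0.23   0.049] [ 0.427 -0.363  0.012] [ 0.698 -0.15   0.133]
scene sine_bar 0.65 [436. 276.] 1347 [0.425 0.281 0.028] [ 0.403  0.218 -0.   ] [0.436 0.341 0.032]
scene toolmakers_button 0.79 [325. 215.] 277 [0.452 0.037 0.02 ] [0.432 0.02  0.004] [0.463 0.05  0.024]
scene vee_block 0.89 [376. 233.] 1049 [0.422 0.143 0.029] [0.385 0.12  0.003] [0.444 0.17  0.044]
scene vee_block 0.44 [389. 289.] 144 [0.529 0.227 0.054] [0.499 0.222 0.049] [0.556 0.232 0.057]
scene parallel 0.74 [330. 306.] 1084 [0.606 0.16  0.027] [0.59  0.087 0.001] [0.619 0.229 0.032]
scene try_square 0.9 [218. 275.] 1015 [ 0.68  -0.05   0.008] [ 0.622 -0.077  0.002] [0.7   0.031 0.018]
scene seat_1 0.67 [348. 254.] 147 [0.517 0.138 0.054] [0.487 0.132 0.049] [0.547 0.143 0.057]
scene seat_1 0.51 [432. 317.] 173 [0.534 0.317 0.054] [0.507 0.312 0.023] [0.563 0.322 0.058]
side rack 0.66 [344.
[... 355 characters left out ...]
 0.339 0.032]
side toolmakers_button 0.88 [234. 237.] 345 [0.444 0.027 0.019] [ 0.431  0.015 -0.001] [0.464 0.048 0.023]
side vee_block 0.73 [189. 208.] 1093 [0.41  0.127 0.031] [0.384 0.115 0.001] [0.442 0.165 0.043]
side parallel 0.61 [256. 163.] 631 [0.6   0.144 0.024] [0.588 0.082 0.   ] [0.617 0.225 0.032]
side parallel 0.3 [241. 190.] 143 [0.518 0.104 0.039] [0.483 0.095 0.029] [0.545 0.109 0.048]
side try_square 0.65 [344. 205.] 772 [ 0.676 -0.059  0.009] [ 0.616 -0.083 -0.   ] [0.705 0.032 0.018]
side seat_1 0.67 [241. 188.] 103 [0.517 0.103 0.04 ] [0.484 0.095 0.034] [0.543 0.107 0.048]
side seat_1 0.42 [196. 143.] 100 [0.532 0.282 0.039] [0.502 0.276 0.031] [0.559 0.287 0.047]
0.95
```

View pics/top.png

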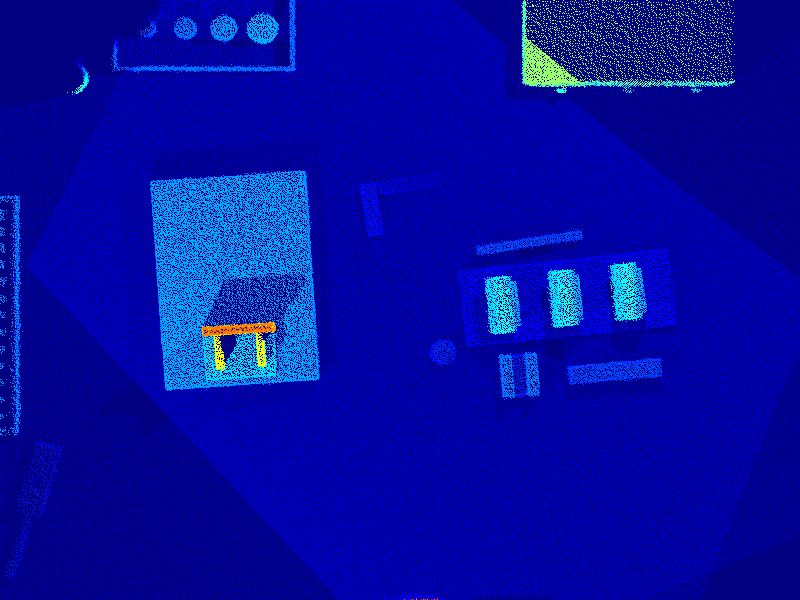

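```bash
cat > fit.py <<'E'
from h import *
from scipy.optimize import least_squares
c,s=np.cos(np.pi/6),np.sin(np.pi/6)
RS=np.array([[1,0,0],[0,c,-s],[0,s,c]])  # seat->rack
def fit(P,x0,one=False):
    # params x,y,yaw,z of seat_2 origin
    def res(q):
        x,y,a,z=q
        Ry=np.array([[np.cos(a),-np.sin(a),0],[np.sin(a),np.cos(a),0],[0,0,1]])
        L=(P-[x,y,z])@Ry      # rack frame rel seat2
        ds=[]
        for k in ([0] if one else [-1,0,1]):
            S=(L-[0,.09*k,0])@RS
            S=S-[0,0,.012]
            qd=np.abs(S)-[.04,.015,.012]
            ds.append(np.linalg.norm(np.maximum(qd,0),axis=1)+np.minimum(qd.max(1),0))
        ds=np.array(ds); i=np.abs(ds).argmin(0)
        return ds[i,np.arange(len(P))]
    return least_squares(res,x0,loss='soft_l1',f_scale=.002),res
E
python3 - <<'E'
from fit import *
A={n:np.load(f"pics/{n}W.npy").reshape(-1,3) for n in ["scene","side"]}
def sel(W): return W[(W[:,0]>.45)&(W[:,0]<.60)&(W[:,1]>.06)&(W[:,1]<.36)&(W[:,2]>.058)&(W[:,2]<.09)]
for n,W in list(A.items())+[("both",np.vstack(list(A.values())))]:
    P=sel(W)
    for a0 in (0.08,-0.08,):
        f,res=fit(P,[.53,.213,a0,.048]); e=np.abs(res(f.x))
        print(n,len(P),np.round(f.x,4),np.degrees(f.x[2]).round(2),f.cost,np.median(e),np.percentile(e,95))
    f0=f
    for k in (-1,0,1):
        a=f0.x[2]; cx=f0.x[0]-np.sin(a)*.09*k; cy=f0.x[1]+np.cos(a)*.09*k
        Q=P[np.abs((P[:,1]-cy))<.04]
        f,res=fit(Q,[cx,cy,a,f0.x[3]],True); print('  block',k+2,len(Q),np.round(f.x,4),np.degrees(f.x[2]).round(2))
# granite
W=np.vstack(list(A.values()))
P=W[(W[:,0]>.3)&(W[:,0]<.8)&(W[:,1]>-.45)&(W[:,1]<-.08)&(np.abs(W[:,2]-.05)<.006)]
rect=cv2.minAreaRect((P[:,:2]*1000).astype(np.float32)); print('granite',rect,np.median(P[:,2]))
T=W[(W[:,0]>.3)&(W[:,0]<.8)&(W[:,1]>-.45)&(W[:,1]<-.08)&(W[:,2]>.065)]
print('angle',np.round(np.percentile(T,[.5,99.5],axis=0),3))
B=W[(W[:,0]>.44)&(W[:,0]<.62)&(W[:,1]>.03)&(W[:,1]<.40)&(np.abs(W[:,2]-.014)<.003)]
print('board',cv2.minAreaRect((B[:,:2]*1000).astype(np.float32)))
# structure of the racks's seats in seat frame
f,_=fit(sel(W),[.53,.213,-.08,.048]); x,y,a,z=f.x
Ry=np.array([[np.cos(a),-np.sin(a),0],[np.sin(a),np.cos(a),0],[0,0,1]])
for n,W in A.items():
    L=(W-[x,y,z])@Ry
    L=L[(np.abs(L[:,0])<.05)]
    for lo,hi in((-.012,.012),(.022,.036)):
      for k in (0,):
        Q=L[(np.abs(L[:,0])>lo if lo>0 else True)&(np.abs(L[:,0])<hi)&(np.abs(L[:,1])<.05)&(L[:,2]>-.03)]
        S=Q@RS
        H,_,_=np.histogram2d(S[:,1],S[:,2],bins=[np.arange(-.05,.051,.005),np.arange(-.04,.041,.005)])
        print(n,lo,hi); print(H.T[::-1].astype(int))
E
```

```text
scene 2619 [ 0.5231  0.2114 -0.1032  0.0469] -5.91 0.0011639409734858304 0.0006750146921672695 0.0019771028996959693
scene 2619 [ 0.5231  0.2114 -0.1031  0.0469] -5.91 0.0011639364772793406 0.0006750842815660893 0.001975699538646112
  block 1 792 [ 0.5137  0.1217 -0.1049  0.0471] -6.01
  block 2 856 [ 0.5229  0.2117 -0.0926  0.0467] -5.31
  block 3 971 [ 0.5326  0.3009 -0.1021  0.0469] -5.85
side 1582 [ 0.5257  0.2096 -0.1064  0.0465] -6.1 0.0016838603479164811 0.0010476960995184394 0.0033907383949207956
side 1582 [ 0.5257  0.2099 -0.1068  0.0467] -6.12 0.0016837469735262929 0.0010522861087837662 0.0033945694540073322
  block 1 579 [ 0.5161  0.1208 -0.1083  0.047 ] -6.2
  block 2 521 [ 0.5259  0.2099 -0.1134  0.0466] -6.5
  block 3 482 [ 0.5351  0.299  -0.0984  0.0465] -5.64
both 4201 [ 0.5238  0.2112 -0.1025  0.047 ] -5.87 0.003036964247434864 0.0008390141927839996 0.002760147720340833
both 4201 [ 0.5238  0.2112 -0.1025  0.047 ] -5.87 0.0030369642474349576 0.0008390141883391142 0.002760147726264442
  block 1 1371 [ 0.5146  0.1216 -0.1053  0.0472] -6.03
  block 2 1377 [ 0.5237  0.211
[... 3769 characters left out ...]
 0  0]
 [ 0  0  0  0  0  8 13  2  0  0  0  1  0  0  0  0  0  0  0  0]
 [ 0  0  0  0  0  8 13  2  0  0  0  0  0  0  0  0  0  0  0  0]
 [ 0  0  0  0  0  5  2  0  0  0  0  0  0  0  0  0  0  0  0  0]
 [ 0  0  0  0  0  8  2  1  0  0  0  0  0  0  0  0  0  0  0  0]
 [ 0  0  0  0  0  1  0  1  0  0  0  0  0  0  0  0  0  0  0  0]
 [ 0  0  0  0  0  3  0  0  0  0  0  0  0  0  0  0  0  0  0  0]
 [ 0  0  0  0  2  7  1  0  0  0  0  0  0  0  0  0  0  0  0  0]
 [ 0  0  0  0  0  1  0  0  0  0  0  0  0  0  0  0  0  0  0  0]
 [ 0  0  0  0  0  0  0  0  0  0  0  0  0  0  0  0  0  0  0  0]
 [ 0  0  0  0  0  0  0  0  0  0  0  0  0  0  0  0  0  0  0  0]
 [ 0  0  0  0  0  0  0  0  0  0  0  0  0  0  0  0  0  0  0  0]]
```

Both views agree within about 2 mm: rack yaw is −5.9°, seat_2 is at about (0.524, 0.211, 0.047), and the granite is centred at (0.55, −0.263) with its top at 0.050. I'll grip across the 30 mm width with the tool tilted along the seat normal. The tips stay 5 mm above the slope so the wide gripper body clears the neighbouring block.

```bash
cat > tgt.py <<'E'
import sys, numpy as np
from fit import RS
from scipy.spatial.transform import Rotation as Ro
A=np.radians(-5.9); O=np.array([.5242,.2109,.0470])
RY=Ro.from_euler('z',A).as_matrix()
SW=RY@RS
def seat(k): return O+RY@np.array([0,.09*(k-2),0])
RT=np.column_stack([-SW[:,2],-SW[:,1],-SW[:,0]])
def tcp(k,z,y=0.,x=0.): return seat(k)+SW@np.array([x,y,z])
def delta(st,p,R=RT):
    dr=Ro.from_matrix(R@st['ee_rot'].T).as_rotvec(degrees=True)
    dp=(p-st['tcp_pos'])*1000
    print('pos',st['tcp_pos'].round(4),'target',p.round(4),'shift mm',dp.round(1),'units',(dp/60).round(3),'turn deg',dr.round(2),'units',(dr/8).round(3), 'W',st['wrist_force'].round(2),'g',round(st['gripper_width'],3),'J',st['joints'].round(0),'t',st['time_s'])
E
python3 - <<'E'
from station import r
from tgt import *
s=r.sense()
delta(s,tcp(3,.15,.001))
print((SW*1000/60).round(3))
E
```

```text
pos [0.1798 0.5986 0.2922] target [0.5258 0.2267 0.1774] shift mm [ 346.1 -371.9 -114.8] units [ 5.768 -6.198 -1.914] turn deg [29.46 -5.89 10.57] units [ 3.683 -0.736  1.321] W [-0.56 -0.51  0.28] g 1.001 J [ 88.  22.   0.   0. -68. -15.] t 0.95
[[16.578  1.484 -0.857]
 [-1.713 14.357 -8.289]
 [ 0.     8.333 14.434]]
```

Call:
move_arm(
  series=[
    [[0.31,-0.06,0.11,0.48,-0.51,0,1],[0.31,-0.06,0.11,0.48,-0.51,0,1],[0.31,-0.06,0.11,0.48,-0.51,0,1],[0.31,-0.06,0.11,0.48,-0.51,0,1],[0.31,-0.06,0.11,0.48,-0.51,0,1],[0.31,-0.06,0.11,0.48,-0.51,0,1],[0.31,-0.06,0.11,0.48,-0.51,0,1],[0.31,-0.06,0.11,0.48,-0.51,0,1],[0.31,-0.06,0.11,0.48,-0.51,0,1],[0.31,-0.06,0.11,0.48,-0.51,0,1],[0.31,-0.06,0.11,0.48,-0.51,0,1],[0.31,-0.06,0.11,0.48,-0.51,0,1],[0,0,0,0,0,0,1]],
  ],
)

```text
time_s: 2.58
tcp_pos: [0.5343, 0.2191, 0.2939]
ee_rot: [[0.056, -0.076, -0.996], [0.519, -0.85, 0.094], [-0.853, -0.522, -0.009]]
wrist_force: [-0.3, 0.4, -0.2]
gripper_width: 1.0
```

```bash
python3 - <<'E'
from station import r,viewer
from tgt import *
import cv2
s=r.sense()
im,d=viewer.capture("wrist"); cv2.imwrite("pics/w1.png",im[:,:,::-1]); 
p=viewer.camera_params("wrist")
delta(s,tcp(3,.15,.001))
from h import cloud; from fit import fit
W=cloud(p,d).reshape(-1,3)
P=W[(W[:,0]>.45)&(W[:,0]<.60)&(W[:,1]>.06)&(W[:,1]<.36)&(W[:,2]>.058)&(W[:,2]<.09)]
f,res=fit(P,[.524,.211,-.103,.047]);print(len(P),f.x.round(4),np.degrees(f.x[2]),np.median(abs(res(f.x))))
E
```

```text
pos [0.5343 0.2191 0.2939] target [0.5258 0.2267 0.1774] shift mm [  -8.4    7.6 -116.5] units [-0.14   0.127 -1.941] turn deg [-1.42  0.63 -0.5 ] units [-0.177  0.079 -0.063] W [-0.27  0.36 -0.25] g 1.0 J [ 25.  14.  -4. -32. -58.  73.] t 2.575
9331 [ 0.5237  0.2134 -0.1054  0.0482] -6.039485100163904 0.00039283146089954396
```

View pics/w1.png

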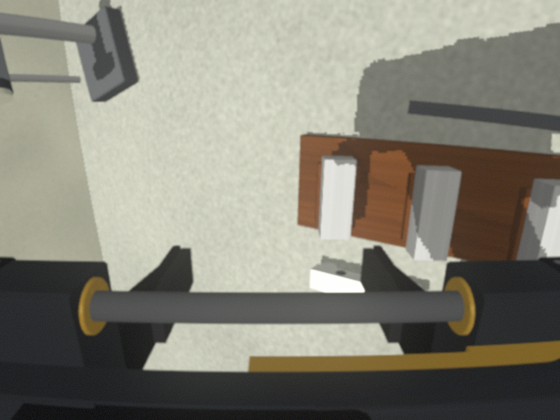

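The wrist view shows the blocks of seats 3, 2 and 1 at about (338,195), (435,210) and (540,220), upright in their seats. Its fit agrees within 2 mm, so I'll average it in.

```bash
sed -i 's/-5.9); O=.*/-6.0); O=np.array([.524,.2124,.0477])/' tgt.py; python3 - <<'E'
from station import r
from tgt import *
delta(r.sense(),tcp(3,.13,.001)); print((SW*1000/60).round(3))
E
```

```text
pos [0.5332 0.2202 0.294 ] target [0.5267 0.2381 0.1608] shift mm [  -6.5   18.  -133.2] units [-0.108  0.299 -2.22 ] turn deg [-1.42  0.61 -0.71] units [-0.178  0.076 -0.088] W [-0.29  0.56 -0.52] g 1.0 J [ 25.  14.  -4. -32. -58.  73.] t 2.625
[[16.575  1.509 -0.871]
 [-1.742 14.355 -8.288]
 [ 0.     8.333 14.434]]
```

Call:
move_arm(
  series=[
    [[-0.06,0.03,-0.03,-0.04,0.1,-0.5,1],[-0.06,0.03,-0.03,-0.04,0.1,-0.5,1],[-0.06,0.02,-0.03,-0.03,0.1,-0.5,1],[0,0,0,0,0,-0.5,1],[0,0,0,0,0,-0.22,1],[0,0,0,0,0,0,1]],
  ],
)

```text
time_s: 3.38
tcp_pos: [0.5223, 0.2438, 0.1601]
ee_rot: [[0.051, -0.082, -0.995], [0.497, -0.862, 0.096], [-0.866, -0.5, -0.003]]
wrist_force: [0.0, -0.1, -0.3]
gripper_width: 0.997
```

```bash
python3 - <<'E'
from station import r,viewer
from tgt import *
import cv2
s=r.sense()
im,d=viewer.capture("wrist"); cv2.imwrite("pics/w2.png",im[:,:,::-1]); 
p=viewer.camera_params("wrist")
delta(s,tcp(3,.075,.001))
from h import cloud; from fit import fit
W=cloud(p,d).reshape(-1,3)
P=W[(W[:,0]>.45)&(W[:,0]<.60)&(W[:,1]>.06)&(W[:,1]<.36)&(W[:,2]>.058)&(W[:,2]<.09)]
f,res=fit(P,[.524,.211,-.103,.047]);print(len(P),f.x.round(4),np.degrees(f.x[2]),np.median(abs(res(f.x))))
E
```

```text
pos [0.5223 0.2438 0.1601] target [0.5296 0.2655 0.1132] shift mm [  7.3  21.7 -46.9] units [ 0.121  0.361 -0.782] turn deg [ 0.03  0.17 -0.47] units [ 0.004  0.021 -0.059] W [ 0.04 -0.12 -0.34] g 0.997 J [ 28.  22. -12. -37. -44.  81.] t 3.375
14398 [ 0.5252  0.2132 -0.1133  0.0492] -6.493377603816411 0.00045228333151486715
```

View pics/w2.png

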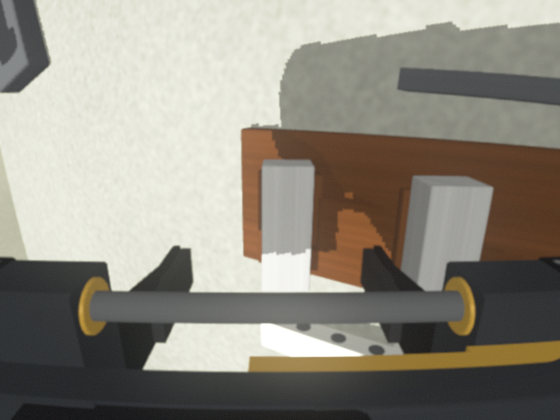

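The block in seat 3 sits between the fingers (columns 262–312, finger mid about 278). Descending along the seat normal.

Call:
move_arm(
  series=[
    [[0,0.02,-0.05,0.08,0.12,-0.25,1],[0,0,0,0.02,0.12,-0.25,1],[0,0,0,0,0,0,1]],
  ],
)

```text
time_s: 3.8
tcp_pos: [0.5301, 0.26, 0.1313]
ee_rot: [[0.057, -0.087, -0.995], [0.499, -0.86, 0.104], [-0.865, -0.502, -0.005]]
wrist_force: [-0.4, 0.1, 0.3]
gripper_width: 0.999
```

```bash
python3 - <<'E'
from station import r,viewer
from tgt import *
delta(r.sense(),tcp(3,.0755,.001))
E
```

```text
pos [0.5301 0.26   0.1313] target [0.5296 0.2652 0.1136] shift mm [ -0.5   5.2 -17.7] units [-0.009  0.087 -0.295] turn deg [-0.12  0.32 -0.06] units [-0.015  0.04  -0.007] W [-0.41  0.1   0.3 ] g 0.999 J [ 29.  26. -11. -39. -41.  82.] t 3.8
```

Call:
move_arm(
  series=[
    [[0,0.04,0,-0.01,0.06,-0.16,1],[0,0,0,0,0.03,-0.13,1],[0,0,0,0,0,0,1]],
  ],
)

```text
time_s: 4.18
tcp_pos: [0.5296, 0.2657, 0.1127]
ee_rot: [[0.052, -0.09, -0.995], [0.499, -0.86, 0.104], [-0.865, -0.502, 0.0]]
wrist_force: [0.3, 0.1, 1.1]
gripper_width: 1.002
```

```bash
python3 - <<'E'
from station import r,viewer
from tgt import *
delta(r.sense(),tcp(3,.0755,.001))
E
```

```text
pos [0.5296 0.2657 0.1127] target [0.5296 0.2652 0.1136] shift mm [-0.1 -0.5  0.9] units [-0.001 -0.008  0.015] turn deg [-0.11 -0.01 -0.05] units [-0.014 -0.002 -0.006] W [0.33 0.14 1.06] g 1.002 J [ 29.  27. -12. -40. -40.  84.] t 4.175
```

Call:
move_arm(
  series=[
    [[0,0,0,0,0,0,0],[0,0,0,0,0,0,0],[0,0,0,0,0,0,0],[0,0,0,0,0,0,0],[0,0,0,0,0,0,0],[0,0,0,0,0,0,0]],
  ],
)

```text
time_s: 4.92
tcp_pos: [0.5301, 0.2656, 0.1138]
ee_rot: [[0.053, -0.089, -0.995], [0.5, -0.86, 0.104], [-0.865, -0.503, -0.001]]
wrist_force: [1.0, 0.4, -0.5]
gripper_width: 0.401
```

```bash
python3 - <<'E'
from station import r,viewer
from tgt import *
delta(r.sense(),tcp(3,.0755,.001))
E
```

```text
pos [0.5301 0.2656 0.1138] target [0.5296 0.2652 0.1136] shift mm [-0.5 -0.4 -0.2] units [-0.008 -0.006 -0.004] turn deg [-0.16  0.1  -0.04] units [-0.02   0.012 -0.005] W [ 0.96  0.38 -0.53] g 0.401 J [ 29.  27. -11. -40. -40.  84.] t 4.925
```

Call:
move_arm(
  series=[
    [[0,0,0,0,0,0,0],[0,0,0,0,0,0,0],[0,0,0,0,0,0,0]],
  ],
)

```text
time_s: 5.3
tcp_pos: [0.5298, 0.265, 0.1134]
ee_rot: [[0.053, -0.089, -0.995], [0.499, -0.86, 0.104], [-0.865, -0.502, -0.001]]
wrist_force: [0.3, -0.8, -0.7]
gripper_width: 0.341
```

Gripped at 29.7 mm. Lifting about 25 mm along the seat normal to weigh it.

Call:
move_arm(
  series=[
    [[0,0,0,-0.01,-0.05,0.09,0],[0,0,0,-0.01,-0.08,0.14,0],[0,0,0,-0.01,-0.08,0.14,0],[0,0,0,0,0,0,0],[0,0,0,0,0,0,0]],
  ],
)

```text
time_s: 5.92
tcp_pos: [0.5263, 0.2509, 0.1356]
ee_rot: [[0.049, -0.092, -0.995], [0.498, -0.861, 0.104], [-0.866, -0.5, 0.003]]
wrist_force: [0.0, 0.6, -4.1]
gripper_width: 0.347
```

Call:
move_arm(
  series=[
    [[0,0,0,0,0,0,0]],
  ],
)

```text
time_s: 6.05
tcp_pos: [0.5262, 0.2509, 0.1354]
ee_rot: [[0.049, -0.092, -0.995], [0.498, -0.861, 0.104], [-0.866, -0.5, 0.003]]
wrist_force: [0.1, 0.1, -3.6]
gripper_width: 0.342
```

Call:
move_arm(
  series=[
    [[0,0,0,0,0,0,0]],
  ],
)

```text
time_s: 6.18
tcp_pos: [0.5261, 0.251, 0.1352]
ee_rot: [[0.049, -0.092, -0.995], [0.497, -0.861, 0.104], [-0.866, -0.5, 0.004]]
wrist_force: [0.2, -0.6, -3.8]
gripper_width: 0.341
```

```bash
python3 - <<'E'
from station import r,viewer
from tgt import *
delta(r.sense(),tcp(3,.0755,.001))
import cv2
im,d=viewer.capture("wrist"); cv2.imwrite("pics/w3.png",im[:,:,::-1])
print(r.sense()['wrist_force'],r.sense()['moment'],r.sense()['gripper_width'])
E
```

```text
pos [0.5261 0.251  0.1352] target [0.5296 0.2652 0.1136] shift mm [  3.5  14.2 -21.6] units [ 0.058  0.237 -0.36 ] turn deg [-0.01 -0.22 -0.04] units [-0.001 -0.028 -0.005] W [ 0.15 -0.56 -3.8 ] g 0.341 J [ 28.  25. -12. -38. -42.  82.] t 6.175
[-0.39440347  0.17119228 -3.78561878] [-1.69156444  0.14075045 -0.03155597] 0.34151877516703405
```

View pics/w3.png

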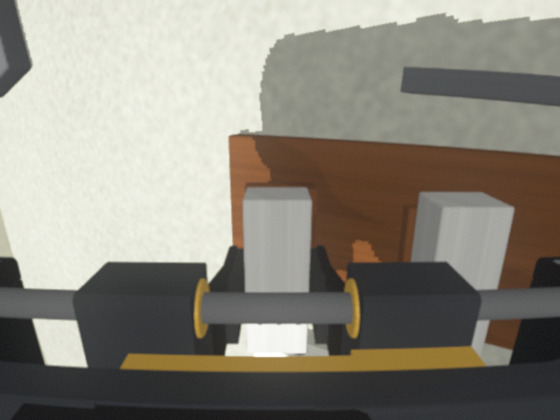

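Seat 3 reads 3.8 N, so it's steel (about 0.39 kg). The picture shows it held square between the pads (columns 245–310). Putting it back.

Call:
move_arm(
  series=[
    [[0,-0.01,0,0.03,0.11,-0.14,0],[0,-0.01,0,0.03,0.09,-0.12,0],[0,0,0,0,0,0,0]],
  ],
)

```text
time_s: 6.6
tcp_pos: [0.5298, 0.264, 0.1177]
ee_rot: [[0.05, -0.091, -0.995], [0.497, -0.861, 0.104], [-0.866, -0.5, 0.002]]
wrist_force: [-0.3, -0.1, -4.0]
gripper_width: 0.34
```

```bash
python3 - <<'E'
from station import r,viewer
from tgt import *
delta(r.sense(),np.array([.5298,.265,.1134])+SW[:,1]*.001)
E
```

```text
pos [0.5298 0.264  0.1177] target [0.5299 0.2659 0.1139] shift mm [ 0.1  1.8 -3.8] units [ 0.002  0.03  -0.063] turn deg [ 0.02 -0.11 -0.04] units [ 0.002 -0.014 -0.005] W [-0.27 -0.05 -3.99] g 0.34 J [ 29.  27. -11. -39. -40.  83.] t 6.6
```

Call:
move_arm(
  series=[
    [[0,0,0,0,0.03,-0.06,0],[0,0,0,0,0,0,0]],
  ],
)

```text
time_s: 6.85
tcp_pos: [0.53, 0.2661, 0.114]
ee_rot: [[0.05, -0.09, -0.995], [0.497, -0.862, 0.103], [-0.866, -0.5, 0.002]]
wrist_force: [-0.1, -0.2, -2.9]
gripper_width: 0.341
```

```bash
python3 - <<'E'
from station import r,viewer
from tgt import *
delta(r.sense(),np.array([.5298,.265,.1134])+SW[:,1]*.001)
E
```

```text
pos [0.53   0.2661 0.114 ] target [0.5299 0.2659 0.1139] shift mm [-0.1 -0.2 -0.1] units [-0.001 -0.004 -0.002] turn deg [ 0.02 -0.09 -0.06] units [ 0.002 -0.011 -0.007] W [-0.12 -0.23 -2.86] g 0.341 J [ 29.  27. -11. -40. -40.  83.] t 6.85
```

Call:
move_arm(
  series=[
    [[0,0,0,0,0.01,-0.015,0],[0,0,0,0,0,0,0]],
  ],
)

```text
time_s: 7.1
tcp_pos: [0.53, 0.2661, 0.1142]
ee_rot: [[0.051, -0.09, -0.995], [0.497, -0.861, 0.103], [-0.866, -0.5, 0.001]]
wrist_force: [1.2, -0.6, -4.4]
gripper_width: 0.345
```

Call:
move_arm(
  series=[
    [[0,0,0,0,0.015,-0.03,0],[0,0,0,0,0,0,0]],
  ],
)

```text
time_s: 7.35
tcp_pos: [0.5302, 0.2662, 0.1143]
ee_rot: [[0.051, -0.088, -0.995], [0.498, -0.861, 0.102], [-0.866, -0.5, -0.001]]
wrist_force: [-0.3, -1.0, -4.2]
gripper_width: 0.345
```

```bash
python3 - <<'E'
from station import r,viewer
from tgt import *
import cv2
delta(r.sense(),np.array([.5298,.265,.1134])+SW[:,1]*.001)
im,d=viewer.capture("side"); cv2.imwrite("pics/s2.png",cv2.resize(im[100:240,120:310,::-1],None,fx=4,fy=4))
s=r.sense();print(s['wrist_force'],s['moment'])
E
```

```text
pos [0.5302 0.2662 0.1143] target [0.5299 0.2659 0.1139] shift mm [-0.3 -0.3 -0.4] units [-0.005 -0.005 -0.007] turn deg [-0.01  0.03 -0.15] units [-0.002  0.004 -0.018] W [-0.31 -0.95 -4.17] g 0.345 J [ 29.  27. -11. -40. -40.  83.] t 7.35
[ 0.14867893  1.54474101 -3.9406986 ] [-1.58443074  0.11885242  0.01888025]
```

View pics/s2.png

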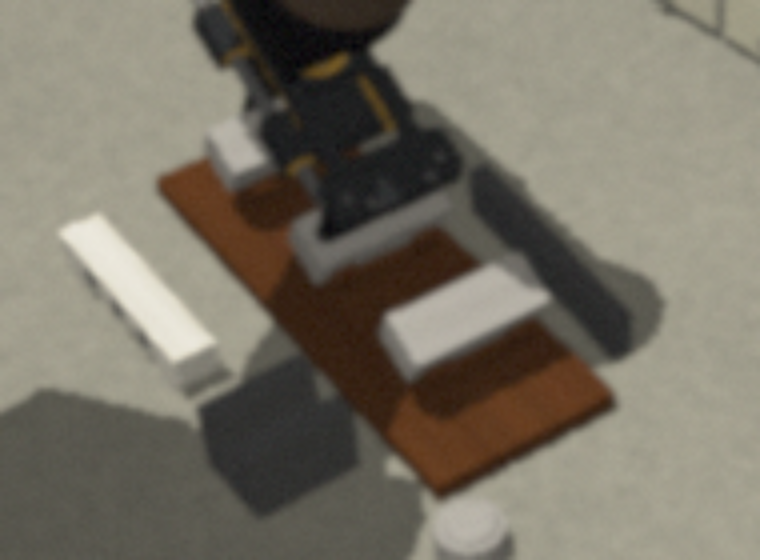

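Call:
move_arm(
  series=[
    [[0,0,0,0,0.015,-0.03,0],[0,0,0,0,0.015,-0.03,0]],
  ],
)

```text
time_s: 7.65
tcp_pos: [0.5303, 0.2664, 0.1141]
ee_rot: [[0.051, -0.085, -0.995], [0.498, -0.862, 0.098], [-0.866, -0.5, -0.001]]
wrist_force: [-5.3, -8.7, 12.1]
gripper_width: 0.338
```

```bash
python3 - <<'E'
from station import r,viewer
from tgt import *
delta(r.sense(),np.array([.5298,.265,.1134])+SW[:,1]*.001)
s=r.sense();print(s['wrist_force'],s['moment'])
E
```

```text
pos [0.5303 0.2664 0.1141] target [0.5299 0.2659 0.1139] shift mm [-0.4 -0.5 -0.2] units [-0.006 -0.009 -0.003] turn deg [ 0.    0.08 -0.35] units [ 0.     0.011 -0.044] W [-5.27 -8.69 12.1 ] g 0.338 J [ 29.  27. -11. -40. -40.  84.] t 7.65
[-5.27480769 -8.6926448  12.10491698] [-1.73463089  1.21811439  0.38927866]
```

Contact confirmed: the reaction is along the slope normal. Release and retract.

Call:
move_arm(
  series=[
    [[0,0,0,0,0,0,0.7],[0,0,0,0,0,0,0.7],[0,0,0,0,0,0,0.7],[0,0,0,0,0,0,0.7],[0,0,0,-0.01,-0.1,0.17,0.7],[0,0,0,-0.02,-0.2,0.35,0.7],[0,0,0,-0.02,-0.2,0.35,0.7],[0,0,0,0,0,0,0.7]],
  ],
)

```text
time_s: 8.65
tcp_pos: [0.5293, 0.2359, 0.1722]
ee_rot: [[0.057, -0.082, -0.995], [0.5, -0.86, 0.099], [-0.864, -0.503, -0.008]]
wrist_force: [0.1, 0.6, -0.8]
gripper_width: 0.699
```

```bash
python3 - <<'E'
from station import r,viewer
from tgt import *
import cv2
s=r.sense()
im,d=viewer.capture("wrist"); cv2.imwrite("pics/w4.png",im[:,:,::-1]); 
p=viewer.camera_params("wrist")
delta(s,tcp(2,.13,.001))
from h import cloud; from fit import fit
W=cloud(p,d).reshape(-1,3)
P=W[(W[:,0]>.45)&(W[:,0]<.60)&(W[:,1]>.06)&(W[:,1]<.36)&(W[:,2]>.058)&(W[:,2]<.09)]
f,res=fit(P,[.524,.211,-.103,.047]);print(len(P),f.x.round(4),np.degrees(f.x[2]),np.median(abs(res(f.x))))
for k in (2,3):
  o=seat(k); Q=P[abs(P[:,1]-o[1])<.04]
  f,res=fit(Q,[*o[:2],-.103,.047],True);print(k,o,len(Q),f.x.round(4),np.degrees(f.x[2]),np.median(abs(res(f.x))))
E
```

```text
pos [0.5293 0.2359 0.1722] target [0.5173 0.1486 0.1608] shift mm [-12.  -87.2 -11.4] units [-0.2   -1.454 -0.19 ] turn deg [-0.15  0.5  -0.31] units [-0.019  0.062 -0.038] W [ 0.13  0.61 -0.76] g 0.699 J [ 27.  22. -11. -36. -45.  81.] t 8.65
10655 [ 0.524   0.2127 -0.1078  0.047 ] -6.17570262084391 0.0003359203776660824
2 [0.524  0.2124 0.0477] 5105 [ 0.5241  0.2127 -0.1086  0.0471] -6.223553687013682 0.00030392330487429703
3 [0.53340756 0.30190697 0.0477    ] 5550 [ 0.5336  0.302  -0.1085  0.0469] -6.217612425709678 0.0003773499931773259
```

View pics/w4.png

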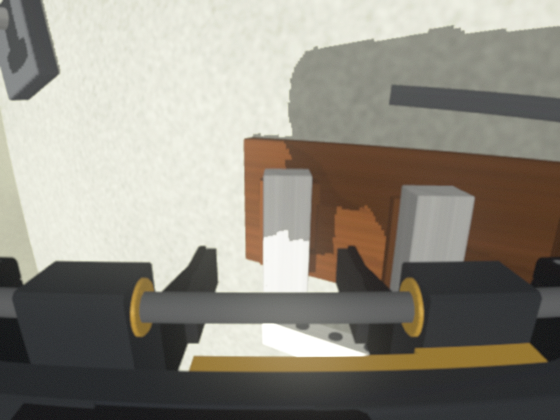

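Seat 3's block is back within 1 mm of its place (at about (287,235) in the picture). Now seat 2.

Call:
move_arm(
  series=[
    [[0,0.03,-0.02,-0.05,-0.37,0,0.7],[0,0.03,-0.02,-0.05,-0.37,0,0.7],[0,0,0,-0.05,-0.37,0,0.7],[0,0,0,-0.05,-0.34,-0.05,0.7],[0,0,0,0,0,-0.1,0.7],[0,0,0,0,0,0,0.7]],
  ],
)

```text
time_s: 9.45
tcp_pos: [0.5147, 0.1477, 0.1594]
ee_rot: [[0.046, -0.094, -0.994], [0.499, -0.86, 0.105], [-0.865, -0.501, 0.007]]
wrist_force: [-0.7, -0.2, 0.5]
gripper_width: 0.701
```

```bash
python3 - <<'E'
from station import r,viewer
from tgt import *
delta(r.sense(),tcp(2,.095,.001))
delta(r.sense(),tcp(2,.0755,.001))
E
```

```text
pos [0.5147 0.1477 0.1594] target [0.5191 0.166  0.1305] shift mm [  4.5  18.3 -28.9] units [ 0.074  0.305 -0.482] turn deg [-0.14 -0.39  0.01] units [-0.018 -0.049  0.001] W [-0.74 -0.19  0.5 ] g 0.701 J [ 18.  21. -14. -38. -49.  90.] t 9.45
pos [0.5147 0.1477 0.1594] target [0.5201 0.1757 0.1136] shift mm [  5.5  28.  -45.8] units [ 0.091  0.467 -0.764] turn deg [-0.14 -0.39  0.01] units [-0.018 -0.049  0.001] W [-0.74 -0.19  0.5 ] g 0.701 J [ 18.  21. -14. -38. -49.  90.] t 9.45
```

Call:
move_arm(
  series=[
    [[0,-0.05,0,0.05,0.16,-0.24,0.7],[0,0,0,0.02,0.15,-0.24,0.7],[0,0,0,0,0,0,0.7]],
  ],
)

```text
time_s: 9.82
tcp_pos: [0.5188, 0.1694, 0.1278]
ee_rot: [[0.051, -0.089, -0.995], [0.5, -0.86, 0.103], [-0.865, -0.502, 0.001]]
wrist_force: [-0.6, -0.7, 0.3]
gripper_width: 0.697
```

```bash
python3 - <<'E'
from station import r,viewer
from tgt import *
delta(r.sense(),tcp(2,.0755,.001))
E
```

```text
pos [0.5188 0.1694 0.1278] target [0.5201 0.1757 0.1136] shift mm [  1.3   6.3 -14.2] units [ 0.022  0.105 -0.236] turn deg [-0.14 -0.04 -0.1 ] units [-0.018 -0.005 -0.012] W [-0.56 -0.7   0.26] g 0.697 J [ 20.  24. -15. -40. -45.  92.] t 9.825
```

Call:
move_arm(
  series=[
    [[0,0,0,0.02,0.07,-0.13,0.7],[0,0,0,0,0.03,-0.1,0.7],[0,0,0,0,0,0,0.7]],
  ],
)

```text
time_s: 10.2
tcp_pos: [0.5201, 0.1763, 0.1128]
ee_rot: [[0.05, -0.089, -0.995], [0.499, -0.86, 0.102], [-0.865, -0.502, 0.001]]
wrist_force: [0.2, -0.1, -0.5]
gripper_width: 0.7
```

```bash
python3 - <<'E'
from station import r,viewer
from tgt import *
delta(r.sense(),tcp(2,.0755,.001))
E
```

```text
pos [0.5201 0.1763 0.1128] target [0.5201 0.1757 0.1136] shift mm [ 0.  -0.6  0.8] units [ 0.    -0.01   0.013] turn deg [-0.13 -0.04 -0.16] units [-0.016 -0.005 -0.02 ] W [ 0.2  -0.1  -0.52] g 0.7 J [ 20.  26. -15. -41. -43.  93.] t 10.2
```

Call:
move_arm(
  series=[
    [[0,0,0,0,0,0,0],[0,0,0,0,0,0,0],[0,0,0,0,0,0,0],[0,0,0,0,0,0,0],[0,0,0,0,0,0,0],[0,0,0,0,0,0,0]],
  ],
)

```text
time_s: 10.95
tcp_pos: [0.5203, 0.1754, 0.1133]
ee_rot: [[0.052, -0.089, -0.995], [0.499, -0.861, 0.103], [-0.865, -0.502, -0.0]]
wrist_force: [0.6, -1.1, -1.5]
gripper_width: 0.338
```

Call:
move_arm(
  series=[
    [[0,0,0,-0.01,-0.05,0.09,0],[0,0,0,-0.01,-0.08,0.14,0],[0,0,0,-0.01,-0.08,0.14,0],[0,0,0,0,0,0,0],[0,0,0,0,0,0,0],[0,0,0,0,0,0,0]],
  ],
)

```text
time_s: 11.7
tcp_pos: [0.5168, 0.1614, 0.1358]
ee_rot: [[0.049, -0.09, -0.995], [0.498, -0.861, 0.103], [-0.866, -0.5, 0.003]]
wrist_force: [0.0, 0.0, -3.1]
gripper_width: 0.343
```

Call:
move_arm(
  series=[
    [[0,0,0,0,0,0,0]],
  ],
)

```text
time_s: 11.82
tcp_pos: [0.5167, 0.1614, 0.1355]
ee_rot: [[0.048, -0.091, -0.995], [0.498, -0.861, 0.103], [-0.866, -0.5, 0.004]]
wrist_force: [-0.7, -0.5, -5.2]
gripper_width: 0.346
```

```bash
python3 - <<'E'
from station import r,viewer
from tgt import *
import cv2
im,d=viewer.capture("wrist"); cv2.imwrite("pics/w5.png",im[:,:,::-1])
delta(r.sense(),tcp(2,.0755,.001))
E
```

```text
pos [0.5167 0.1614 0.1355] target [0.5201 0.1757 0.1136] shift mm [  3.4  14.3 -21.9] units [ 0.057  0.238 -0.366] turn deg [-0.03 -0.21 -0.11] units [-0.004 -0.026 -0.014] W [ 0.07 -0.7  -4.44] g 0.345 J [ 19.  23. -15. -39. -46.  92.] t 11.875
```

View pics/w5.png

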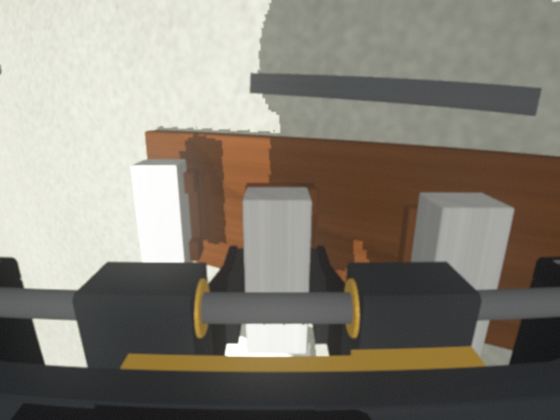

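Call:
move_arm(
  series=[
    [[0,0,0,0,0,0,0]],
  ],
)

```text
time_s: 12.0
tcp_pos: [0.5167, 0.1615, 0.1354]
ee_rot: [[0.048, -0.091, -0.995], [0.498, -0.861, 0.103], [-0.866, -0.5, 0.004]]
wrist_force: [0.4, 0.2, -4.4]
gripper_width: 0.341
```

Call:
move_arm(
  series=[
    [[0,0,0,0,0,0,0]],
  ],
)

```text
time_s: 12.12
tcp_pos: [0.5167, 0.1615, 0.1353]
ee_rot: [[0.048, -0.091, -0.995], [0.498, -0.861, 0.102], [-0.866, -0.5, 0.004]]
wrist_force: [-0.2, -1.1, -3.9]
gripper_width: 0.343
```

Call:
move_arm(
  series=[
    [[0,0,0,0,0,0,0]],
  ],
)

```text
time_s: 12.25
tcp_pos: [0.5167, 0.1616, 0.1352]
ee_rot: [[0.048, -0.091, -0.995], [0.498, -0.861, 0.102], [-0.866, -0.5, 0.004]]
wrist_force: [0.4, 0.0, -3.3]
gripper_width: 0.342
```

About 4.0 N on average, so seat 2 is steel too and seat 1 must hold the carbide. Returning seat 2's block.

Call:
move_arm(
  series=[
    [[0,-0.02,-0.01,0.03,0.11,-0.14,0],[0,0,0,0.03,0.09,-0.12,0],[0,0,0,0,0,0,0]],
  ],
)

```text
time_s: 12.62
tcp_pos: [0.5204, 0.1746, 0.1181]
ee_rot: [[0.05, -0.091, -0.995], [0.498, -0.861, 0.104], [-0.866, -0.5, 0.002]]
wrist_force: [0.3, 0.3, -4.0]
gripper_width: 0.343
```

```bash
python3 - <<'E'
from station import r,viewer
from tgt import *
delta(r.sense(),np.array([.5203,.1754,.1133])+SW[:,1]*.001)
E
```

```text
pos [0.5204 0.1746 0.1181] target [0.5204 0.1763 0.1138] shift mm [-0.   1.7 -4.3] units [-0.     0.028 -0.072] turn deg [-0.02 -0.1  -0.04] units [-0.002 -0.013 -0.004] W [ 0.33  0.34 -4.01] g 0.343 J [ 20.  25. -15. -41. -44.  92.] t 12.625
```

Call:
move_arm(
  series=[
    [[0,0,0,0,0.03,-0.07,0],[0,0,0,0,0.01,-0.02,0],[0,0,0,0,0.015,-0.025,0]],
  ],
)

```text
time_s: 13.0
tcp_pos: [0.5207, 0.1766, 0.1138]
ee_rot: [[0.05, -0.087, -0.995], [0.497, -0.862, 0.1], [-0.866, -0.5, 0.0]]
wrist_force: [-4.3, -6.6, 9.0]
gripper_width: 0.339
```

Seated with the reaction along the slope normal. Releasing and retracting.

Call:
move_arm(
  series=[
    [[0,0,0,0,0,0,0.7],[0,0,0,0,0,0,0.7],[0,0,0,0,0,0,0.7],[0,0,0,0,0,0,0.7],[0,0,0,-0.01,-0.1,0.17,0.7],[0,0,0,-0.02,-0.2,0.35,0.7],[0,0,0,-0.02,-0.2,0.35,0.7],[0,0,0,0,0,0,0.7]],
  ],
)

```text
time_s: 14.0
tcp_pos: [0.5195, 0.146, 0.1708]
ee_rot: [[0.056, -0.084, -0.995], [0.499, -0.861, 0.101], [-0.865, -0.502, -0.006]]
wrist_force: [0.3, 0.1, 0.7]
gripper_width: 0.698
```

```bash
python3 - <<'E'
from station import r,viewer
from tgt import *
import cv2
s=r.sense()
im,d=viewer.capture("wrist"); cv2.imwrite("pics/w6.png",im[:,:,::-1]); 
p=viewer.camera_params("wrist")
delta(s,tcp(1,.13,.001))
from h import cloud; from fit import fit
W=cloud(p,d).reshape(-1,3)
P=W[(W[:,0]>.45)&(W[:,0]<.60)&(W[:,1]>.06)&(W[:,1]<.36)&(W[:,2]>.058)&(W[:,2]<.09)]
for k in (1,2,3):
  o=seat(k); Q=P[abs(P[:,1]-o[1])<.04]
  f,res=fit(Q,[*o[:2],-.103,.047],True);print(k,o,len(Q),f.x.round(4),np.degrees(f.x[2]),np.median(abs(res(f.x))))
E
```

```text
pos [0.5195 0.146  0.1708] target [0.5079 0.0591 0.1608] shift mm [-11.7 -86.9 -10.1] units [-0.194 -1.449 -0.168] turn deg [-0.1   0.35 -0.23] units [-0.012  0.044 -0.029] W [0.33 0.12 0.7 ] g 0.698 J [ 18.  20. -14. -37. -49.  90.] t 14.0
1 [0.51459244 0.12289303 0.0477    ] 5184 [ 0.5144  0.1233 -0.109   0.047 ] -6.245580392226356 0.00030970943165525757
2 [0.524  0.2124 0.0477] 5587 [ 0.5238  0.2126 -0.1095  0.0469] -6.2723016390725705 0.00039851409828962556
3 [0.53340756 0.30190697 0.0477    ] 3749 [ 0.5336  0.3024 -0.1083  0.047 ] -6.202612873694283 0.0004159225160139321
```

View pics/w6.png

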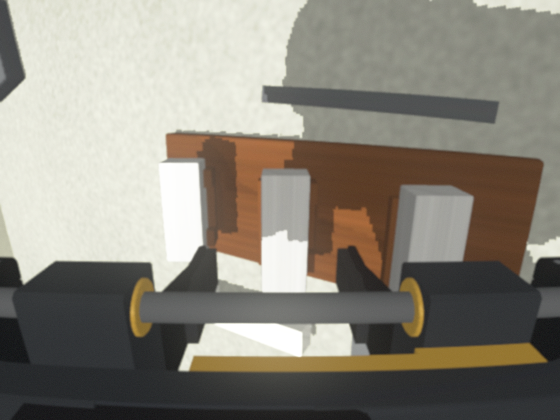

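The wrist view shows all three blocks seated at about (183,205), (285,235) and (435,230), each within 0.5 mm of nominal. On to seat 1.

Call:
move_arm(
  series=[
    [[0,0.03,-0.02,-0.04,-0.37,0,0.7],[0,0.03,-0.02,-0.04,-0.37,0,0.7],[0,0,0,-0.04,-0.37,0,0.7],[0,0,0,-0.04,-0.33,-0.05,0.7],[0,0,0,0,0,-0.08,0.7],[0,0,0,0,0,0,0.7]],
  ],
)

```text
time_s: 14.8
tcp_pos: [0.5069, 0.0601, 0.1566]
ee_rot: [[0.04, -0.098, -0.994], [0.499, -0.86, 0.105], [-0.865, -0.501, 0.014]]
wrist_force: [0.3, 0.9, 0.1]
gripper_width: 0.699
```

```bash
python3 - <<'E'
from station import r,viewer
from tgt import *
delta(r.sense(),tcp(1,.095,.001))
E
```

```text
pos [0.5069 0.0601 0.1566] target [0.5097 0.0765 0.1305] shift mm [  2.8  16.5 -26.1] units [ 0.047  0.274 -0.435] turn deg [-0.14 -0.8   0.03] units [-0.018 -0.1    0.003] W [0.28 0.87 0.09] g 0.699 J [  8.  21. -15. -38. -53.  99.] t 14.8
```

Call:
move_arm(
  series=[
    [[0,-0.1,0,0.04,0.14,-0.22,0.7],[0,0,0,0.01,0.13,-0.21,0.7],[0,0,0,0,0,0,0.7]],
  ],
)

```text
time_s: 15.18
tcp_pos: [0.51, 0.0788, 0.1294]
ee_rot: [[0.051, -0.089, -0.995], [0.5, -0.86, 0.103], [-0.865, -0.502, 0.001]]
wrist_force: [-0.5, -0.2, 0.1]
gripper_width: 0.704
```

```bash
python3 - <<'E'
from station import r,viewer
from tgt import *
delta(r.sense(),tcp(1,.0755,.001))
E
```

```text
pos [0.51   0.0788 0.1294] target [0.5107 0.0862 0.1136] shift mm [  0.8   7.4 -15.8] units [ 0.013  0.124 -0.263] turn deg [-0.15 -0.03 -0.1 ] units [-0.019 -0.003 -0.013] W [-0.54 -0.19  0.13] g 0.704 J [ 10.  23. -16. -40. -49. 100.] t 15.175
```

Call:
move_arm(
  series=[
    [[0,0,0,0.01,0.07,-0.14,0.7],[0,0,0,0,0.05,-0.11,0.7],[0,0,0,0,0,0,0.7],[0,0,0,0,0,0,0],[0,0,0,0,0,0,0],[0,0,0,0,0,0,0],[0,0,0,0,0,0,0],[0,0,0,0,0,0,0],[0,0,0,0,0,0,0],[0,0,0,0,0,0,0]],
  ],
)

```text
time_s: 16.42
tcp_pos: [0.511, 0.0856, 0.1138]
ee_rot: [[0.052, -0.088, -0.995], [0.498, -0.861, 0.103], [-0.865, -0.501, -0.001]]
wrist_force: [-0.2, -0.6, -1.9]
gripper_width: 0.342
```

Call:
move_arm(
  series=[
    [[0,0,0,-0.01,-0.05,0.09,0],[0,0,0,-0.01,-0.08,0.14,0],[0,0,0,-0.01,-0.08,0.14,0],[0,0,0,0,0,0,0],[0,0,0,0,0,0,0],[0,0,0,0,0,0,0]],
  ],
)

```text
time_s: 17.18
tcp_pos: [0.5065, 0.0718, 0.1351]
ee_rot: [[0.047, -0.092, -0.995], [0.497, -0.861, 0.103], [-0.866, -0.5, 0.005]]
wrist_force: [0.3, 0.1, -6.1]
gripper_width: 0.34
```

Call:
move_arm(
  series=[
    [[0,0,0,0,0,0,0]],
  ],
)

```text
time_s: 17.3
tcp_pos: [0.5064, 0.0718, 0.1349]
ee_rot: [[0.046, -0.092, -0.995], [0.497, -0.861, 0.103], [-0.866, -0.5, 0.006]]
wrist_force: [1.2, -0.4, -7.2]
gripper_width: 0.336
```

Call:
move_arm(
  series=[
    [[0,0,0,0,0,0,0]],
  ],
)

```text
time_s: 17.42
tcp_pos: [0.5063, 0.0719, 0.1347]
ee_rot: [[0.046, -0.092, -0.995], [0.497, -0.861, 0.103], [-0.866, -0.499, 0.006]]
wrist_force: [-0.1, -0.5, -7.2]
gripper_width: 0.338
```

```bash
python3 - <<'E'
from station import r,viewer
from tgt import *
import cv2
im,d=viewer.capture("wrist"); cv2.imwrite("pics/w7.png",im[:,:,::-1])
delta(r.sense(),tcp(1,.0755,.001))
E
```

```text
pos [0.5063 0.0719 0.1347] target [0.5107 0.0862 0.1136] shift mm [  4.4  14.3 -21.1] units [ 0.074  0.238 -0.352] turn deg [-0.01 -0.36 -0.1 ] units [-0.001 -0.046 -0.013] W [ 0.39  0.33 -7.56] g 0.34 J [  9.  22. -16. -39. -50. 100.] t 17.475
```

View pics/w7.png

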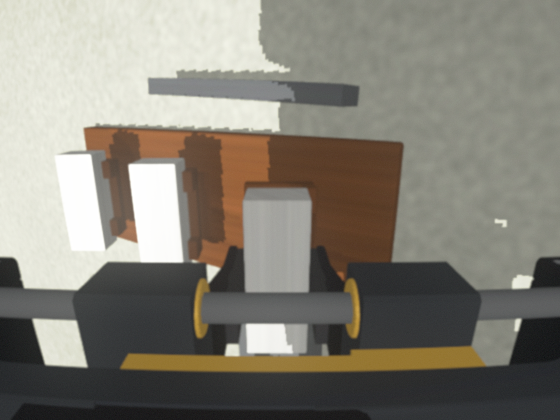

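7.2 N, so seat 1 holds the carbide (about 0.72 kg). The picture shows it held square (columns 245–310), with the other two seated at about (83,200) and (160,210). Carrying it to the granite plate.

```bash
cat >> tgt.py <<'E'
G=Ro.from_euler('z',np.radians(-4.1)).as_matrix()
RV=np.column_stack([-G[:,2],-G[:,1],-G[:,0]])
GP=np.array([.55,-.263,0])+G@np.array([.06,0,0])
E
python3 - <<'E'
from station import r,viewer
from tgt import *
delta(r.sense(),GP+[0,0,.25],RV)
E
```

```text
pos [0.5063 0.0719 0.1347] target [ 0.6098 -0.2673  0.25  ] shift mm [ 103.5 -339.2  115.3] units [ 1.726 -5.654  1.921] turn deg [-29.89   2.26   1.85] units [-3.736  0.282  0.232] W [ 0.39  0.33 -7.56] g 0.34 J [  9.  22. -16. -39. -50. 100.] t 17.475
```

Call:
move_arm(
  series=[
    [[0,0,0,0,-0.1,0.3,0],[0,0,0,0,-0.2,0.5,0],[0,0,0,0,-0.2,0.5,0],[-0.3,0.02,0.02,0.1,-0.35,0.4,0],[-0.32,0.02,0.02,0.15,-0.45,0.2,0],[-0.32,0.02,0.02,0.15,-0.45,0,0],[-0.32,0.02,0.02,0.15,-0.45,0,0],[-0.32,0.02,0.02,0.15,-0.45,0,0],[-0.32,0.02,0.02,0.15,-0.45,0,0],[-0.32,0.02,0.02,0.15,-0.45,0,0],[-0.32,0.02,0.02,0.15,-0.45,0,0],[-0.3,0.02,0.02,0.15,-0.45,0,0],[-0.3,0.02,0.02,0.15,-0.4,0,0],[-0.3,0.02,0.02,0.15,-0.3,0,0],[0,0,0,0,0,0,0]],
  ],
)

```text
time_s: 19.35
tcp_pos: [0.5982, -0.2501, 0.2699]
ee_rot: [[0.016, -0.08, -0.997], [0.029, -0.996, 0.08], [-0.999, -0.03, -0.014]]
wrist_force: [-0.8, 0.5, -7.2]
gripper_width: 0.343
```

```bash
python3 - <<'E'
from station import r,viewer
from tgt import *
import cv2
from h import cloud
s=r.sense()
delta(s,GP+[0,0,.15],RV)
for n in ["side","wrist"]:
    im,d=viewer.capture(n); cv2.imwrite(f"pics/{n}8.png",im[:,:,::-1])
    W=cloud(viewer.camera_params(n),d).reshape(-1,3)
    P=W[(abs(W[:,0]-.63)<.05)&(abs(W[:,1]+.267)<.08)&(W[:,2]>.03)&(W[:,2]<.07)]
    print(n,len(P),np.median(P[:,2]) if len(P) else None)
E
```

```text
pos [ 0.5982 -0.2501  0.2699] target [ 0.6098 -0.2673  0.15  ] shift mm [  11.6  -17.2 -119.9] units [ 0.193 -0.286 -1.998] turn deg [-1.68  0.9   0.49] units [-0.21   0.113  0.061] W [-0.81  0.47 -7.21] g 0.343 J [ -9.  25.   3.  -2. -67.  95.] t 19.35
side 4175 0.04956626761485361
wrist 17720 0.050887511404223595
```

View pics/side8.png

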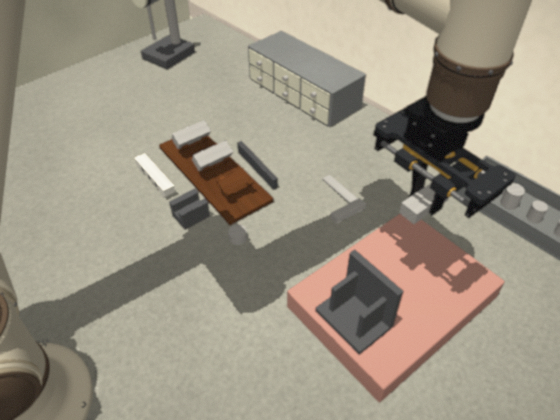

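View pics/wrist8.png

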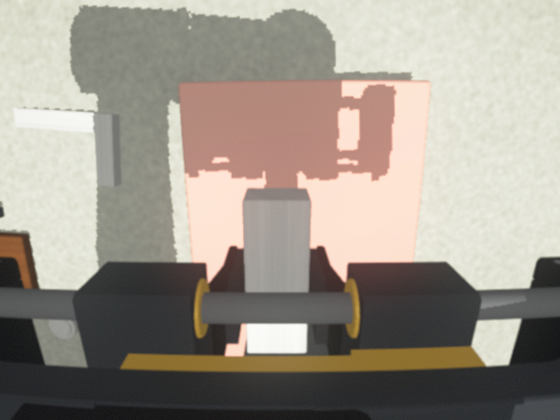

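The block hangs level over the bare part of the plate: in the wrist view the plate spans columns 180–430 with the block over its middle. The plate top measures 0.050 in both views. Descending.

Call:
move_arm(
  series=[
    [[-0.07,0.04,0.02,0.06,-0.09,-0.3,0],[-0.07,0.04,0.02,0.06,-0.09,-0.4,0],[-0.06,0.03,0.02,0.06,-0.09,-0.4,0],[0,0,0,0,0,-0.4,0],[0,0,0,0,0,-0.3,0],[0,0,0,0,0,-0.1,0],[0,0,0,0,0,0,0]],
  ],
)

```text
time_s: 20.32
tcp_pos: [0.6067, -0.2634, 0.1475]
ee_rot: [[-0.005, -0.07, -0.998], [0.005, -0.998, 0.07], [-1.0, -0.005, 0.006]]
wrist_force: [0.1, 0.1, -5.4]
gripper_width: 0.343
```

```bash
python3 - <<'E'
from station import r,viewer
from tgt import *
delta(r.sense(),GP+[0,0,.1257],RV)
E
```

```text
pos [ 0.6067 -0.2634  0.1475] target [ 0.6098 -0.2673  0.1257] shift mm [  3.2  -3.9 -21.8] units [ 0.053 -0.065 -0.364] turn deg [-0.3  -0.3  -0.07] units [-0.037 -0.037 -0.009] W [ 0.08  0.14 -5.38] g 0.343 J [-10.  33.  -4.  -0. -54.  96.] t 20.325
```

Call:
move_arm(
  series=[
    [[-0.04,-0.04,0,0,0,-0.13,0],[0,0,0,0,0,-0.12,0],[0,0,0,0,0,-0.05,0],[0,0,0,0,0,0,0]],
  ],
)

```text
time_s: 20.82
tcp_pos: [0.6077, -0.2635, 0.1304]
ee_rot: [[0.005, -0.07, -0.998], [-0.002, -0.998, 0.07], [-1.0, 0.001, -0.005]]
wrist_force: [-0.1, 0.8, -7.0]
gripper_width: 0.343
```

```bash
python3 - <<'E'
from station import r,viewer
from tgt import *
delta(r.sense(),GP+[0,0,.1257],RV)
E
```

```text
pos [ 0.6077 -0.2635  0.1304] target [ 0.6098 -0.2673  0.1257] shift mm [ 2.2 -3.8 -4.7] units [ 0.036 -0.063 -0.079] turn deg [ 0.1   0.26 -0.1 ] units [ 0.012  0.033 -0.012] W [-0.12  0.79 -7.02] g 0.343 J [ -9.  34.  -5.   0. -51.  95.] t 20.825
```

Call:
move_arm(
  series=[
    [[0,0.02,0,0,0,-0.03,0],[0,0,0,0,0,-0.025,0]],
  ],
)

```text
time_s: 21.08
tcp_pos: [0.6081, -0.2636, 0.1277]
ee_rot: [[0.003, -0.07, -0.998], [-0.002, -0.998, 0.07], [-1.0, 0.002, -0.003]]
wrist_force: [1.1, -0.1, -6.3]
gripper_width: 0.342
```

Call:
move_arm(
  series=[
    [[0,0,0,0,0,-0.025,0]],
  ],
)

```text
time_s: 21.2
tcp_pos: [0.6082, -0.2637, 0.1262]
ee_rot: [[0.003, -0.07, -0.998], [-0.002, -0.998, 0.07], [-1.0, 0.002, -0.004]]
wrist_force: [-0.6, -1.1, -5.7]
gripper_width: 0.339
```

Call:
move_arm(
  series=[
    [[0,0,0,0,0,-0.02,0]],
  ],
)

```text
time_s: 21.32
tcp_pos: [0.6083, -0.2637, 0.1261]
ee_rot: [[0.003, -0.069, -0.998], [-0.003, -0.998, 0.069], [-1.0, 0.002, -0.004]]
wrist_force: [-3.2, 1.6, 2.4]
gripper_width: 0.337
```

Call:
move_arm(
  series=[
    [[0,0,0,0,0,-0.02,0]],
  ],
)

```text
time_s: 21.45
tcp_pos: [0.6083, -0.2636, 0.1261]
ee_rot: [[0.004, -0.069, -0.998], [-0.003, -0.998, 0.069], [-1.0, 0.003, -0.004]]
wrist_force: [-2.7, 1.7, 1.9]
gripper_width: 0.342
```

Contact at TCP z = 0.1261: the force rose from −7 to +2 N and the tool stopped. Releasing and lifting straight up.

Call:
move_arm(
  series=[
    [[0,0,0,0,0,0,0.7],[0,0,0,0,0,0,0.7],[0,0,0,0,0,0,0.7],[0,0,0,0,0,0,0.7],[0,0,0,0,0,0,0.7],[0,0,0,0,0,0.15,0.7],[0,0,0,0,0,0.4,0.7],[0,0,0,0,0,0.5,0.7],[0,0,0,0,0,0.5,0.7],[0,0,0,0,0,0.5,0.7],[0,0,0,0,0,0,0.7],[0,0,0,0,0,0,0.7]],
  ],
)

```text
time_s: 22.95
tcp_pos: [0.6111, -0.265, 0.2589]
ee_rot: [[0.015, -0.067, -0.998], [-0.008, -0.998, 0.067], [-1.0, 0.007, -0.016]]
wrist_force: [-1.4, 0.6, -0.7]
gripper_width: 0.7
```

```bash
python3 - <<'E'
from station import r,viewer
from tgt import *
import cv2
from h import cloud
from fit import fit
print(r.sense()['wrist_force'],r.sense()['gripper_width'],r.sense()['tcp_pos'])
for n in ["side","wrist","scene"]:
    im,d=viewer.capture(n); cv2.imwrite(f"pics/{n}9.png",im[:,:,::-1])
    W=cloud(viewer.camera_params(n),d).reshape(-1,3)
    T=W[(abs(W[:,0]-.61)<.055)&(abs(W[:,1]+.265)<.03)&(W[:,2]>.066)&(W[:,2]<.085)]
    if len(T): print(n,len(T),'top z',np.median(T[:,2]).round(4),np.percentile(T[:,2],[2,98]).round(4),cv2.minAreaRect((T[:,:2]*1000).astype(np.float32)))
    if n!="wrist":
        P=W[(W[:,0]>.45)&(W[:,0]<.60)&(W[:,1]>.06)&(W[:,1]<.36)&(W[:,2]>.058)&(W[:,2]<.09)]
        for k in (2,3):
            o=seat(k); Q=P[abs(P[:,1]-o[1])<.04]
            f,res=fit(Q,[*o[:2],-.103,.047],True);print(k,o.round(4),len(Q),f.x.round(4))
E
```

```text
[-1.35268825  0.62578096 -0.69667082] 0.6996756853827963 [ 0.61108622 -0.26497684  0.25885695]
side 744 top z 0.0734 [0.0671 0.076 ] ((608.8469848632812, -265.6311340332031), (31.25992202758789, 82.10541534423828), 85.31951904296875)
2 [0.524  0.2124 0.0477] 520 [ 0.5258  0.2106 -0.1068  0.0469]
3 [0.5334 0.3019 0.0477] 479 [ 0.535   0.2991 -0.0955  0.0465]
wrist 3335 top z 0.0744 [0.0728 0.0758] ((608.520263671875, -263.1761169433594), (30.118684768676758, 79.69212341308594), 85.9944839477539)
scene 519 top z 0.0724 [0.0665 0.0757] ((607.1195678710938, -263.79571533203125), (33.134422302246094, 81.05615234375), 85.07830047607422)
2 [0.524  0.2124 0.0477] 861 [ 0.523   0.2118 -0.094   0.0466]
3 [0.5334 0.3019 0.0477] 966 [ 0.5327  0.3009 -0.1048  0.047 ]
```

View pics/side9.png

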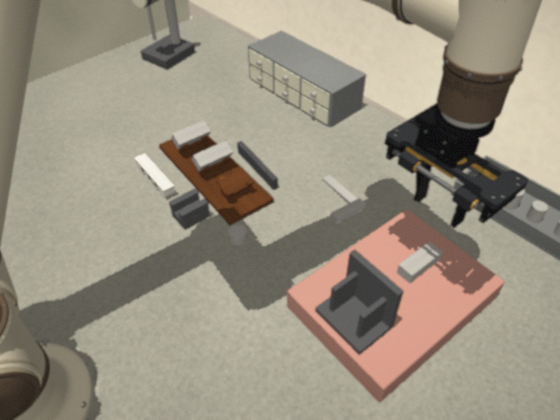

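View pics/scene9.png

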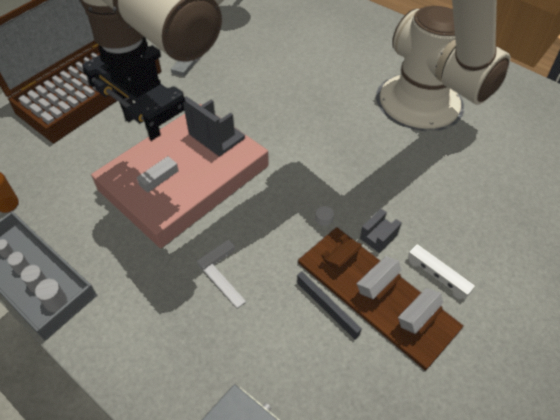

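The carbide block lies flat on the plate ((418,262) in the side view, (158,172) in the scene view), its top at 0.074. The two steel blocks are in seats 2 and 3, the bystanders look unmoved, and the gripper is clear. Handing in.

```bash
python3 - <<'E'
from station import r
print(r.finish_job(), r.sense()['time_s'])
E
```

```text
the job is handed in; nothing more can be done
the job is handed in; nothing more can be done
```

The carbide block is on the granite plate and both steel blocks are back in the rack. I handed the job in at about 23 s of the 64 s allowed; hand-in gives no verdict.

**Weighing:** I lifted each block and read the wrist force.

| Seat | Force (N) | Block |
|---|---|---|
| 3 | about 3.8 | steel |
| 2 | about 4.0 (single readings 3.1–5.2) | steel |
| 1 | about 7.2 | carbide |

I returned the two steel blocks to their own seats. I lowered the carbide block onto bare granite until I felt contact, then released it.

**Last checks:**
- **Carbide block:** it lies flat with its top at about 0.074 m, against a plate top of 0.050 m. It is at about (0.608, −0.264) in all three cameras.
- **Steel blocks:** they sit in seats 2 and 3. The two fixed cameras differ by about 2–3 mm on their positions, as they did at the start. After each release the wrist camera had them within 0.5–1 mm of nominal.
- **Other things:** they look unmoved in the pictures, but I did not re-measure them.
- **Gripper:** it was raised clear, with its wrist force close to zero.

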